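# Let the spice jar out of its dispenser

## Robot

A 7-joint arm with a two-finger parallel gripper is mounted at the origin on the work surface; the furniture and walls round the work are solid. World frame = base frame: x ahead of the robot, y to its left, z up, the work surface at z = 0. Lengths are in mm, angles in degrees, forces in N, time in s.
With the tool pointing down it reaches from about 425 to 950 mm from the base axis. Payload 4.7 kg.
Tool frame: the origin (TCP) lies at the very end of the fingers, on their centre line; the grasp point (between the pads) lies manip.tcp_to_grasp behind it (manip.tcp_to_grasp is the distance from the TCP to the grasp point, in mm); z points along the fingers, y is the line along which they close (so a half turn about z gives the same grasp; the last joint's range is limited). The gripper opens to 85 mm and grips with 20 to 120 N. Pads are 22 mm wide; open, the fingers measure 114 mm over their backs; the gripper's body (76 mm by 85 mm) begins 54 mm behind the grasp point. The pads swing forward as they close: fully open they stand 13 mm farther back than shut.
Start: joints at [-70.067, 26.849, -2.785, 87.806, 1.381, 65.374, -4.715], TCP at [248.326, 627.681, 231.335] pointing down, gripper open.
Joint ranges: [-148.3, 148.3], [-19.14, 114.17], [-79.39, 73.82], [5.75, 140.21], [-59.74, 239.74], [12.07, 113.84], [-152.46, 152.46]. Speed limits (degrees/s): [147.25, 147.25, 180, 180, 180, 180, 180].

## Interface

Orientations are given as a 3x3 rotation matrix whose columns are the frame's x, y, z axes.
In Python, from workcell import manip gives the robot as it stands.
- The arm moves only by the shell command python3 -m creep 'ROWS' [FORCE]. ROWS is JSON, a list of rows, each a list of 3 entries, a list of its own where there are three numbers: the shift along the tool's x, y, z in m, then the turn about the tool's z in rad, then the gripper command: -1 is shut, 1 is fully open, values between are in proportion. In form: [[[x, y, z], twist, fingers], ...]. A call has 1 to 12 rows; each row shifts and turns the commanded pose from where the row before left it, along the tool's axes as they then stand; what a row does not reach is not made up. A row lasts 1/10 s, in which the tool goes at most 50 mm and 8.59 degrees, less where a joint would pass 70% of its speed; a pose out of reach is approached as far as the arm can. A call with a gripper value outside its range is refused whole. The fingers move at their own pace and stop on an object; FORCE is the grip in N (left out, the last holds). Time passes only in rows, so rows that do not move let the fingers close. It gives the time, the measured TCP pose, the force, the opening and the grip force at its end, in the units of the state.
- manip.observe(): the state, without advancing time (a new reading comes with each control period).
- manip.read_camera(name): name is "scene" or "top" or "wrist"; returns a dict with "color" (400x640x3 uint8, red, green, blue), "depth" (400x640 float32, mm along the optical axis (not along the pixel's ray), 0 where there is no reading), "fx", "fy", "cx", "cy" (pixels), "rvec" (rotation vector, rad) and "tvec" (3), from world to camera coordinates, as OpenCV has them; the wrist camera has in their place "tool_from_camera" (4x4, takes a point from camera to tool coordinates, whose origin is the TCP and whose axes are the flange's). Camera axes: x right, y down, z forward; pixel columns grow to the right and rows downward; lengths in mm; the calibration is good to about 2 mm. The wrist camera is an equidistant fisheye: a pixel r from the principal point sees the ray r / f radians off the axis. A picture is of the moment at which its call begins: read the wrist's pose just before it.
- manip.close_job(): hands the job in; it is judged then, once.
The state is a dict: "time_s": time; "qpos": joint angles; "joint_velocities": joint speeds; "joint_torque": joint torques, N m; "ee_pos": TCP position; "orientation": TCP orientation; "ft_force": force on the tool from outside, world axes, zero at the start; "moment": the same for the moment, N m; "gripper_width": finger opening in mm; "finger_force": force on a finger pad.
Only numpy, scipy, OpenCV 4.12 (cv2) and the standard library are available. Lean on these libraries where they do the work, as an engineer would, in place of code of your own. Each camera call takes 0.05 s, during which the arm holds its last target. There are 200 camera calls.

## Task

Two identical gravity dispensers stand on the worktop: one holds a straight spice jar with a flat black lid, the other a clear, waisted salt shaker with a domed grey top. On the dispenser with the spice jar, press the lever's pad right down with your fingertips so that its other end lifts the gate, keep it down until the jar has rolled into the tray, then ease the pad back up (do not let it snap) so that the gate is closed again, and move away. Do not touch the jar or the shaker and do not raise the gate by hand; leave the shaker behind its gate, and leave the lemon, mug and cup alone.

Things in the scene. Friction and masses are not known exactly. Their poses are not given: they have to be found in the camera images.
- jar_rack: fixed wooden dispenser, 265 x 140 x 122 mm. Origin on the worktop under the gate; its -x is the front, roughly towards the robot: open catch tray, inside x -112 to -20, y -58 to 58, floor z 10, walls 40 to 48 high. Behind it a ramp falls 18 degrees to the tray (z 30 at x -20). Steel lever on a pivot at x 0, y 66, z 100, axle along x: gate arm with a 58 x 41 mm open frame over the ramp to -y, press pad out over the worktop at +y. Holds the spice jar; left or right.
- shaker_rack: the other dispenser, the same in every way as jar_rack (same sizes and frame); holds the salt shaker. Wall cabinets hang over the worktop behind both dispensers (beyond about x = 0.57 m in the robot frame): come to the pads and leave them low and from the robot side, so that the wrist stays clear.
- jar_lever (a joint): Spice jar's dispenser. Angle of that lever: 0 = at rest, gate down; grows as the pad is pressed; 0.45 rad = lower stop, gate fully up. The gate lets the jar through only above about 0.33 rad. A spring brings it back: about 3 N at the pad at first, 6 to 7 N at the stop; let go, it snaps back.
- shaker_lever (a joint): the same for the shaker's dispenser; to be left at rest.
- jar_lever_pad (a point): Spice jar's dispenser: centre of the top face of the rubber-faced press pad (28 mm along rack x, 38 along rack y, 8 thick), moves with the lever. At rest at rack x 0, y 148, z 124 mm, face rising 0.22 rad outwards (+y); at the stop 38 mm lower, falling 0.23 rad outwards, 2 mm farther out. Nothing beneath it.
- shaker_lever_pad (a point): the same point of the press pad on the shaker's dispenser.
- jar_center (a point): middle of the spice jar, a straight clear-glass cylinder 41 mm across, 105 mm long, flat black lid; it lies across the ramp against the gate at the start (about x = +23 mm in its dispenser's frame). In the tray it lies at x below -35 mm. Once the gate is up it needs a second or less to roll down.
- shaker_center (a point): middle of the salt shaker, clear, waisted, 44 mm across, 90 mm long, domed grey top; lies across the ramp of the other dispenser against its gate.
- lemon: yellow lemon, 71 x 53 x 51 mm, loose on the worktop; origin at its underside.
- mug: two-tone blue-green and cream mug, 78 mm across, 97 mm high, loose; origin at its underside.
- cup: green cup without handle, 66 mm across, 90 mm high, loose; origin at its underside.
- jar: the spice jar itself; origin at the centre of its foot, z along it to the lid (see point jar_center).
- shaker: the salt shaker itself; origin at the centre of its foot, z along it to the top.
Things that resemble listed ones, but are neither listed nor needed, are in the scene too. What is shaped like the shaker but purple is not meant.

How it is judged:
By the outcome, as a careful person would: the job done as asked, in the order asked, and still so for the second after the job is handed in, with the robot touching nothing.
It also fails if it takes over 32 s, if anything falls off the work surface, if the arm or the gripper's body presses on something with over 40 N, if the wrist force passes 120 N, or if a joint passes its speed limit or range.

## Working session

There is one attempt and no reset: what is moved stays moved. The work goes in short steps, Python scripts to look and compute and a shell command to move; the robot and the scene stay as the last step left them, time stands still between calls to the robot, and variables do not carry over. Pictures are saved under pics/ and viewed, at most 10 in all, crops included, and the job is handed in when it is done.

```bash
mkdir -p pics; python3 - <<'E'
from workcell import manip
import cv2,numpy as np
o=manip.observe();print(o['time_s'],o['ee_pos'],np.round(o['orientation'],3),o['gripper_width'],manip.tcp_to_grasp)
for n in("scene","top"):
    c=manip.read_camera(n);np.savez(f'{n}.npz',**c);cv2.imwrite(f'pics/{n}1.png',c['color'][:,:,::-1])
E
```

```text
0.0 [248.15277327 627.09343348 230.24506178] [[-0.93   0.368 -0.001]
 [ 0.368  0.93  -0.002]
 [-0.    -0.002 -1.   ]] 85.05083014017644 18.700000000000003
```

View pics/scene1.png

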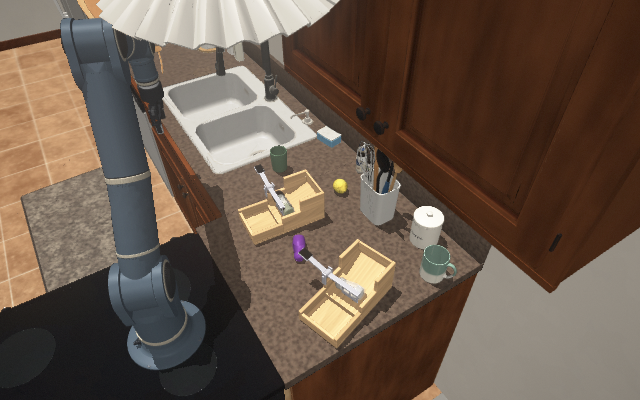

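View pics/top1.png

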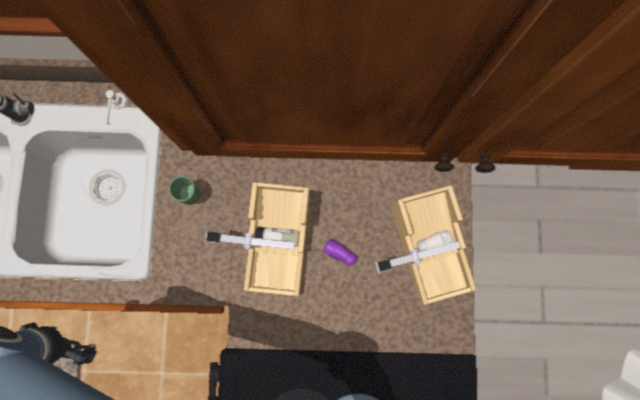

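The top view shows the left dispenser's pad near (213,237) and the right one's near (383,266). I'll enlarge the contents of both and locate the pads and racks.

```bash
cat > h.py <<'E'
import numpy as np,cv2
def cloud(c):
    d=c['depth'];v,u=np.indices(d.shape)
    P=np.stack([(u-c['cx'])/c['fx']*d,(v-c['cy'])/c['fy']*d,d],-1)
    R,_=cv2.Rodrigues(np.array(c['rvec'],float));return (P-np.array(c['tvec']).ravel())@R
E
python3 - <<'E'
from h import *
t=np.load('top.npz');s=np.load('scene.npz')
a=cv2.resize(t['color'][175:310,200:315],None,fx=3.4,fy=3.4,interpolation=2);b=cv2.resize(t['color'][175:310,370:485],None,fx=3.4,fy=3.4,interpolation=2)
cv2.imwrite('pics/crop.png',np.hstack([a,b])[:,:,::-1])
for c in(t,s):
  P=cloud(c);g=c['color'].max(-1)
  m=(P[...,2]>100)&(P[...,2]<150)&(P[...,0]>300)&(P[...,0]<560)&(abs(P[...,1])<500)
  dark=m&(g<60)
  n,l,st,ce=cv2.connectedComponentsWithStats(dark.astype(np.uint8))
  for i in range(1,n):
    if st[i,4]>8: print('dark',ce[i],st[i,4],np.median(P[l==i],0).round(),P[l==i].min(0).round(),P[l==i].max(0).round())
P=cloud(t)
# rack wood outline: footprint from points z 8..130 with wood colour
hsv=cv2.cvtColor(t['color'],cv2.COLOR_RGB2HSV)
w=((hsv[...,0]>12)&(hsv[...,0]<30)&(hsv[...,1]>60)&(hsv[...,2]>140)&(P[...,2]>5)&(P[...,2]<135)&(P[...,0]>250)&(P[...,0]<650)&(abs(P[...,1])<500)).astype(np.uint8)
n,l,st,ce=cv2.connectedComponentsWithStats(w)
for i in range(1,n):
  if st[i,4]>800:
    r=cv2.minAreaRect(P[l==i][:,:2].astype(np.float32));print('wood',ce[i],st[i,4],r)
for u,v in((213,237),(230,239),(290,243),(383,266),(400,261),(455,246)): print(u,v,P[v,u].round())
E
```

```text
dark [213.01265823 236.27848101] 79 [484. 368. 122.] [474. 356. 115.] [492. 380. 129.]
dark [384.02777778 264.90277778] 72 [425. -48. 123.] [415. -61. 118.] [435. -36. 131.]
dark [305.66666667 253.29411765] 51 [429. -49. 124.] [416. -63. 120.] [440. -33. 129.]
wood [277.0004029  238.01913779] 4964 ((483.7319641113281, 226.63534545898438), (157.05726623535156, 268.043212890625), 85.91271209716797)
wood [434.42511542 243.19926131] 5415 ((488.0794372558594, -194.99781799316406), (280.5504455566406, 163.3651885986328), 16.251859664916992)
213 237 [482. 368. 123.]
230 239 [479. 328. 115.]
290 243 [474. 182.  99.]
383 266 [423. -46. 122.]
400 261 [436. -89. 109.]
455 246 [ 477. -225.  104.]
```

View pics/crop.png

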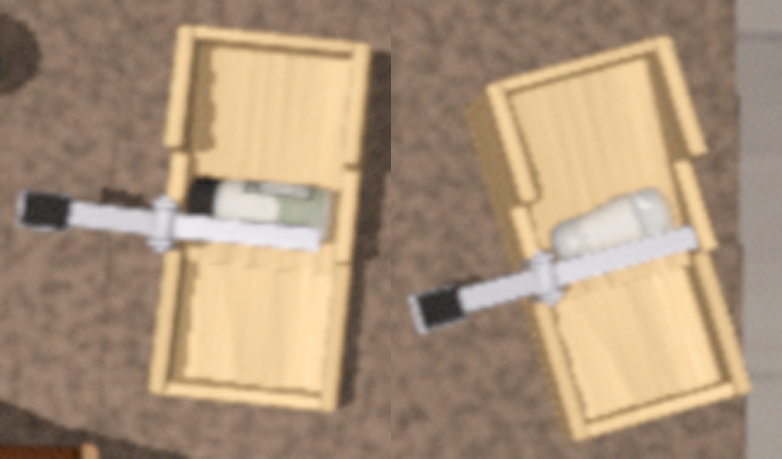

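The left dispenser holds the spice jar (black lid at its left end). The right one holds the shaker. The target pad is at about (484, 368, 122). I'll shut the fingers, turn to line up with the lever, and go to the robot side of the pad.

```bash
python3 -m creep '[[[0,0,0],-0.113,-1],[[0,0,0],-0.113,-1],[[0,0,0],-0.113,-1],[[-0.018,-0.028,0],0,-1],[[-0.018,-0.028,0],0,-1],[[-0.018,-0.028,0],0,-1],[[-0.018,-0.028,0],0,-1],[[-0.018,-0.028,0],0,-1],[[-0.018,-0.028,0],0,-1],[[-0.018,-0.028,0],0,-1],[[-0.018,-0.028,0],0,-1],[[-0.018,-0.028,0],0,-1]]'
python3 -m creep '[[[0,0,0.02],0,-1],[[0,0,0.02],0,-1],[[0,0,0.02],0,-1],[[0,0,0],0,-1],[[0,0,0],0,-1]]'
python3 - <<'E'
from workcell import manip
import cv2,numpy as np
o=manip.observe();print(o['time_s'],o['ee_pos'],np.round(o['orientation'],3),o['gripper_width'],o['ft_force'])
c=manip.read_camera('wrist');np.savez('w.npz',**c);cv2.imwrite('pics/w1.png',c['color'][:,:,::-1])
E
```

```text
time_s: 1.3
ee_pos: [401.1, 368.2, 231.0]
orientation: [[-0.999, 0.038, -0.0], [0.038, 0.999, -0.0], [0.0, -0.0, -1.0]]
ft_force: [-0.1, 0.3, 0.9]
gripper_width: 0.1
finger_force: 0.0
time_s: 1.8
ee_pos: [400.6, 369.7, 171.3]
orientation: [[-0.999, 0.038, -0.001], [0.038, 0.999, -0.0], [0.001, -0.0, -1.0]]
ft_force: [0.0, 0.3, 0.5]
gripper_width: 0.3
finger_force: 0.0
1.8 [400.60050685 369.71329057 171.29110264] [[-0.999  0.038 -0.001]
 [ 0.038  0.999 -0.   ]
 [ 0.001 -0.    -1.   ]] 0.2801268009777811 [0.02548712 0.28598128 0.46512823]
```

View pics/w1.png

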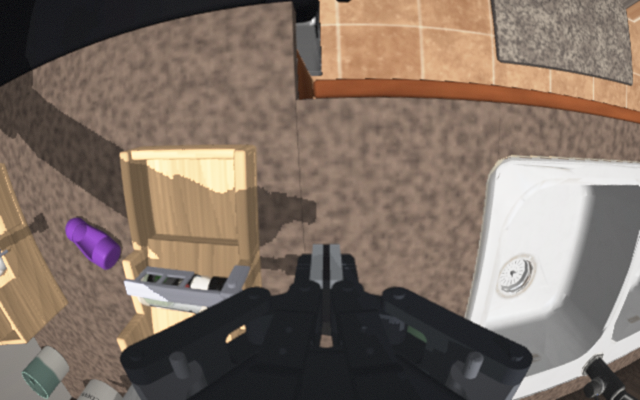

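The wrist view shows the shut fingertips at (327,265), with the gate arm and jar at (190,285). The pad is hidden behind the gripper. I'll move over the pad and lower until contact.

```bash
python3 -m creep '[[[-0.021,0.0005,0],0,-1],[[-0.021,0.0005,0],0,-1],[[-0.021,0.0005,0],0,-1],[[-0.020,0.0005,0],0,-1],[[0,0,0.015],0,-1],[[0,0,0.010],0,-1],[[0,0,0],0,-1],[[0,0,0],0,-1]]'
python3 -m creep '[[[0,0,0.004],0,-1],[[0,0,0.004],0,-1],[[0,0,0.004],0,-1],[[0,0,0.004],0,-1],[[0,0,0.004],0,-1],[[0,0,0],0,-1]]'
python3 - <<'E'
from workcell import manip
import cv2,numpy as np
im=[]
for n,(v,u) in(("scene",(140,210)),("top",(170,170))):
    c=manip.read_camera(n);im.append(cv2.resize(c['color'][v:v+130,u:u+130],None,fx=3,fy=3,interpolation=2))
cv2.imwrite('pics/p2.png',np.hstack(im)[:,:,::-1])
E
```

```text
time_s: 2.65
ee_pos: [482.3, 368.9, 145.9]
orientation: [[-0.999, 0.036, -0.001], [0.036, 0.999, -0.0], [0.001, -0.001, -1.0]]
ft_force: [0.5, 0.7, 0.2]
gripper_width: -0.1
finger_force: 0.0
time_s: 3.25
ee_pos: [483.4, 368.3, 125.5]
orientation: [[-0.999, 0.038, -0.001], [0.038, 0.999, -0.001], [0.001, -0.001, -1.0]]
ft_force: [-1.4, -0.4, 1.0]
gripper_width: -0.1
finger_force: 0.0
```

View pics/p2.png

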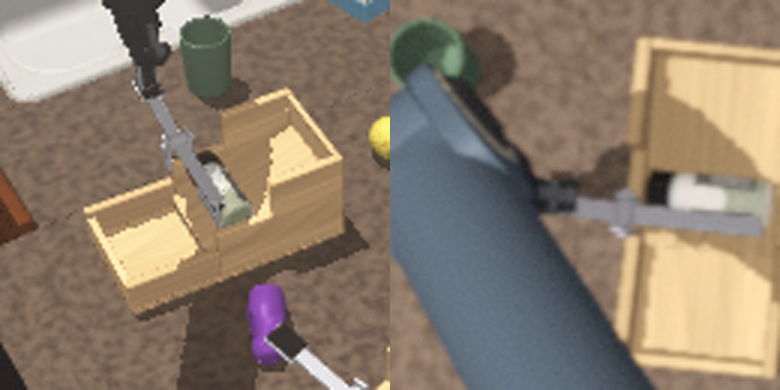

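The fingertips are on the pad at (150,90) in the left panel, and the gate is still down with the jar behind it. Now I'll press down gently.

```bash
python3 -m creep '[[[0,0,0.004],0,-1],[[0,0,0.004],0,-1],[[0,0,0.004],0,-1],[[0,0,0],0,-1]]'
python3 -m creep '[[[0,0,0.004],0,-1],[[0,0,0.004],0,-1],[[0,0,0.004],0,-1],[[0,0,0.004],0,-1],[[0,0,0.002],0,-1],[[0,0,0],0,-1]]'
```

```text
time_s: 3.75
ee_pos: [483.9, 369.1, 114.2]
orientation: [[-0.999, 0.038, 0.001], [0.038, 0.999, 0.001], [-0.0, 0.001, -1.0]]
ft_force: [0.7, 1.8, 3.0]
gripper_width: -0.2
finger_force: 1.5
time_s: 4.35
ee_pos: [483.7, 368.6, 96.0]
orientation: [[-0.999, 0.038, -0.0], [0.038, 0.999, -0.0], [0.0, -0.0, -1.0]]
ft_force: [1.1, 2.8, 1.6]
gripper_width: 0.2
finger_force: 1.1
```

```bash
python3 -m creep '[[[0,0,0.002],0,-1],[[0,0,0.002],0,-1],[[0,0,0.001],0,-1],[[0,0,0],0,-1],[[0,0,0],0,-1],[[0,0,0],0,-1],[[0,0,0],0,-1]]'
python3 - <<'E'
from workcell import manip
import cv2,numpy as np
im=[]
for n,(v,u) in(("scene",(140,210)),("top",(170,190))):
    c=manip.read_camera(n);im.append(cv2.resize(c['color'][v:v+130,u:u+130],None,fx=3,fy=3,interpolation=2))
cv2.imwrite('pics/p3.png',np.hstack(im)[:,:,::-1])
E
```

```text
time_s: 5.05
ee_pos: [483.7, 368.1, 91.4]
orientation: [[-0.999, 0.038, -0.0], [0.038, 0.999, -0.001], [0.0, -0.001, -1.0]]
ft_force: [-1.1, 2.8, 4.9]
gripper_width: -0.1
finger_force: 3.0
```

View pics/p3.png

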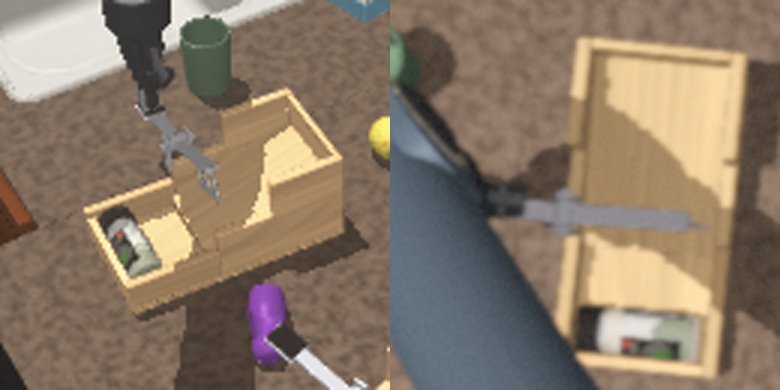

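The jar has rolled into the front of the tray (130,240 in the left panel) and the gate is still up. I'll press the last few mm to the stop, then ease the pad back up slowly.

```bash
python3 -m creep '[[[0,0,0.002],0,-1],[[0,0,0.001],0,-1],[[0,0,0],0,-1],[[0,0,0],0,-1],[[0,0,0],0,-1]]'
python3 -m creep '[[[0,0,-0.002],0,-1],[[0,0,-0.002],0,-1],[[0,0,-0.002],0,-1],[[0,0,-0.002],0,-1],[[0,0,-0.002],0,-1],[[0,0,-0.002],0,-1],[[0,0,-0.002],0,-1],[[0,0,-0.002],0,-1],[[0,0,-0.002],0,-1],[[0,0,-0.002],0,-1],[[0,0,-0.002],0,-1],[[0,0,-0.002],0,-1]]'
python3 -m creep '[[[0,0,-0.002],0,-1],[[0,0,-0.002],0,-1],[[0,0,-0.002],0,-1],[[0,0,-0.002],0,-1],[[0,0,-0.002],0,-1],[[0,0,-0.002],0,-1],[[0,0,-0.002],0,-1],[[0,0,-0.002],0,-1],[[0,0,-0.002],0,-1],[[0,0,-0.002],0,-1],[[0,0,-0.002],0,-1],[[0,0,0],0,-1]]'
```

```text
time_s: 5.65
ee_pos: [483.6, 367.7, 88.4]
orientation: [[-0.999, 0.038, -0.001], [0.038, 0.999, -0.001], [0.001, -0.001, -1.0]]
ft_force: [-0.2, 1.4, 6.6]
gripper_width: -0.1
finger_force: 3.1
time_s: 6.85
ee_pos: [483.6, 367.7, 112.1]
orientation: [[-0.999, 0.038, -0.001], [0.038, 0.999, -0.001], [0.001, -0.002, -1.0]]
ft_force: [-0.0, 0.9, 3.7]
gripper_width: 0.4
finger_force: 1.7
time_s: 8.05
ee_pos: [483.9, 368.8, 134.7]
orientation: [[-0.999, 0.038, 0.0], [0.038, 0.999, 0.001], [-0.0, 0.001, -1.0]]
ft_force: [0.1, -0.5, 0.5]
gripper_width: -0.0
finger_force: 0.0
```

Clear of the pad. I'll rise a little and back off towards the robot.

```bash
python3 -m creep '[[[0,0,-0.01],0,-1],[[0,0,-0.01],0,-1],[[0,0,-0.01],0,-1],[[0.02,0,0],0,-1],[[0.02,0.015,0],0,-1],[[0.02,0.02,0],0,-1],[[0.02,0.02,0],0,-1],[[0.02,0.02,0],0,-1],[[0.01,0.02,0],0,-1],[[0,0,0],0,-1],[[0,0,0],0,-1]]'
python3 - <<'E'
from workcell import manip
import cv2,numpy as np
im=[]
for n,(v,u) in(("scene",(140,210)),("top",(170,190))):
    c=manip.read_camera(n);im.append(cv2.resize(c['color'][v:v+130,u:u+130],None,fx=3,fy=3,interpolation=2))
cv2.imwrite('pics/p4.png',np.hstack(im)[:,:,::-1])
E
```

```text
time_s: 9.15
ee_pos: [377.6, 467.7, 164.9]
orientation: [[-0.999, 0.037, 0.001], [0.037, 0.999, 0.0], [-0.001, 0.0, -1.0]]
ft_force: [-0.5, -0.1, -0.6]
gripper_width: -0.3
finger_force: 0.0
```

View pics/p4.png

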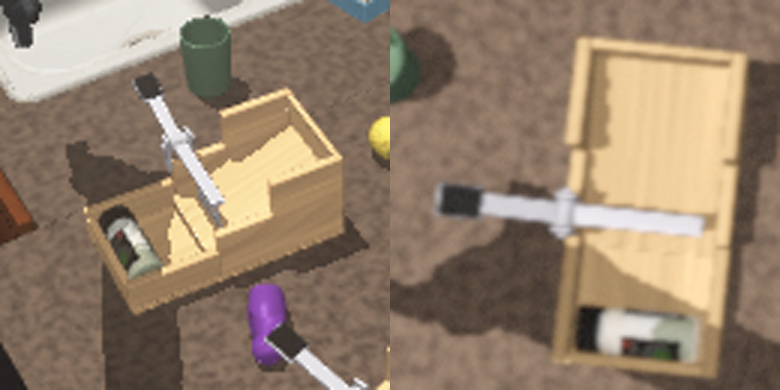

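The jar lies in the tray (130,240 in the left panel), the lever is back at rest with the gate closed, and the arm is clear.

```bash
python3 -c "from workcell import manip; print(manip.close_job())"
```

```text
the job is handed in; nothing more can be done
None
```

The spice jar is in its tray, its gate is closed again after the pad was eased back up, the shaker's dispenser was not touched, and the job was handed in at about 9 s with the arm clear.

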